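Lock the pine offcut into the holding jig

ROBOT

A 6-joint arm with a two-finger parallel gripper is mounted at the origin on a cart in front of the work surface, level with it; the furniture and walls round the work are solid. World frame = base frame: x ahead of the robot, y to its left, z up, the work surface at z = 0. Lengths are in m, angles in rad, forces in N, time in s.
With the tool pointing down it reaches from about 0.3 to 1 m from the base axis. Payload 5.1 kg.
Tool frame: the origin (TCP) lies at the very end of the fingers, on their centre line; the grasp point (between the pads) lies pinch_z behind it (pinch_z is the distance from the TCP to the grasp point, in m); z points along the fingers, y is the direction in which the jaws open and shut (so a half turn about z gives the same grasp; the last joint's range is limited). The gripper opens to 95 mm and grips with 3 to 60 N. Pads are 20 mm wide; open, the fingers measure 119 mm over their backs; the gripper's body (75 mm by 180 mm) begins 59 mm behind the grasp point.
Start: joints at [-1.257, 0.124, 1.65, -0, 1.367, -0.083], TCP at [0.251, -0.599, 0.215] pointing down, gripper open.
Joint ranges: [-2.61, 2.61], [-1.02, 2.33], [0.03, 2.71], [-1.35, 4.49], [0.32, 2.68], [-2.91, 2.91]. Speed limits (rad/s): [2.57, 2.57, 3.14, 3.14, 3.14, 3.14].

INTERFACE

Orientations are given as [roll, pitch, yaw] about the fixed x, y, z axes, in that order (R = Rz(yaw) Ry(pitch) Rx(roll)).
In Python, from workcell import state, capture, calibration, hand_in, pinch_z gives the robot as it stands.
- The arm moves only by the tool send_rows, never from a script. Its argument "motion" is a list of rows, each a list of 3 entries, a list of its own where there are three numbers: the turn, a rotation vector about the tool's x, y, z in rad, then the shift along the tool's x, y, z in cm, then the finger opening in cm, from 0 to 9.51. A call has 1 to 12 rows; each row shifts and turns the commanded pose from where the row before left it, along the tool's axes as they then stand; what a row does not reach is not made up. A row lasts 1/10 s, in which the tool goes at most 50 mm and 8.59 degrees, less where a joint would pass 70% of its speed; a pose out of reach is approached as far as the arm can. A call is refused whole if a number of a shift passes 5 or a number of a turn 0.15, either way. A call with a gripper value outside its range is refused whole. The fingers move at their own pace and stop on an object; "newtons" is the grip in N (left out, the last holds). Time passes only in rows, so rows that do not move let the fingers close. It gives the time, the measured TCP pose, the force and the opening at its end, in the units of the state.
- state(): the state, without advancing time (a new reading comes with each control period).
- capture(name): name is "side" or "top"; returns the picture (384x512x3 uint8, blue, green, red); there is no depth.
- calibration(name): a dict with "K" (3x3 intrinsics, pixels), "rvec" (rotation vector, rad) and "tvec" (3), from world to camera coordinates, as OpenCV has them. Camera axes: x right, y down, z forward; pixel columns grow to the right and rows downward; lengths in m; the calibration is good to about 2 mm. A picture is of the moment at which its call begins. calibration takes no time and is no camera call.
- hand_in(): hands the job in, once; it reports no verdict.
The state is a dict: "clock": time; "qpos": joint angles; "dq": joint speeds; "joint_torque": joint torques, N m; "eef_pos": TCP position; "tcp_rot": TCP orientation; "contact_force": force on the tool from outside, world axes, zero at the start; "torque": the same for the moment, N m; "width": opening from 0.0 (shut) to 1.0 (fully open).
Only numpy, scipy, OpenCV 4.12 (cv2) and the standard library are available. Lean on these libraries where they do the work, as an engineer would, in place of code of your own. Each camera call takes 0.05 s, during which the arm holds its last target.

TASK

Draw back the sliding bolt of the holding jig and lay the short, thick pine offcut flat in the jig's pocket. Then slide the bolt over it fully home into its keeper, let go of it, and leave everything else on the table where it is.

Things in the scene. Friction and masses are not known exactly. Their poses are not given: they have to be found in the camera images.
- pocket (a point): Centre of the pocket floor of the jig, a plywood fixture fixed to the table at a varying place and yaw; 8 mm above the table. z up, y along the bolt (from keeper to track), x across it. The pocket is 50 (x) x 75 mm (y) inside; its lip is 6 mm wide and stands 6 mm above its floor; beside it in x nothing is higher. The posts at its ends (keeper at -y, track at +y) rise 51 mm above its floor.
- bolt_knob (a point): Middle of the bolt's upright steel knob, a cylinder 18 mm across and 34 mm tall on an 8 mm stem above the slotted channel (at y = +43 to +204 mm from the pocket, 46 mm wide post, 59 mm high over the table); it slides with the bolt. Point 86 mm above the table, knob foot 69, top 103 mm. In the pocket's frame x = 0, y = 75 mm with the bolt home, 180 mm fully drawn. Axes as the pocket's.
- bolt (a joint): Travel of the bolt in m: 0 = fully home at its stop, tip in the keeper; 0.105 = fully drawn back at its other stop, tip 10 mm clear of the pocket. Grows in the pocket's +y direction. It starts between 0 and 0.05, across the pocket. It takes 1 to 2 N to slide slowly and stays where it is left.
- offcut_mid (a point): Centre (half-way up) of the loose pine offcut, a short thick wooden block 45 (its x) x 70 (its y) x 32 mm (z, up), 40 to 85 g, flat on the table, so 16 mm above what it lies on. In the pocket its 70 mm length lies along the bolt, either way round. It starts to the right of the jig; its place is swapped at random with those of the sanding block and the plywood cell.
- sanding_block: Bystander: loose cork sanding block, 61 x 100 x 31 mm, origin at the centre of its underside. Larger than the offcut; does not fit the pocket.
- plywood_cell: Bystander: loose many-sided plywood cell, 80 x 74 x 71 mm, origin at the centre of its underside.
- side_cutters: Bystander: loose side cutters with blue grips, 53 x 151 x 14 mm, lying near the robot; origin at the centre of the underside.
- try_square: Bystander: loose try square, 182 x 115 x 18 mm, lying at the left; origin at the centre of the underside.
- tape_roll: Bystander: loose roll of masking tape, 104 mm across, 25 mm high, lying behind the jig; origin at the centre of its underside.
- keeper (a point): Middle of the keeper, a steel staple on a plywood post at the pocket's -y end (the post spans y = -43 to -68 mm from the pocket's centre, 46 mm wide), on the bolt's axis, 48.5 mm above the table. The bolt is a 12 mm round steel bar; its underside runs 34.5 mm above the pocket floor along x = 0, so the offcut (32 mm thick) fits beneath it only when flat on the floor.
Things that resemble listed ones, but are neither listed nor needed, are in the scene too. What is shaped like the part that bears offcut_mid but black or yellow is not meant.

How it is judged:
By the outcome, as a careful person would: the job done as asked, in the order asked, and still so for the second after the job is handed in, with the robot touching nothing.
It also fails if it takes over 69 s, if anything falls off the work surface, if the arm or the gripper's body presses on something with over 40 N, if the wrist force passes 120 N, or if a joint passes its speed limit or range.

## Working session

There is one attempt and no reset: what is moved stays moved. The work goes in short steps, Python scripts to look and compute and a tool call to move; the robot and the scene stay as the last step left them, time stands still between calls to the robot, and variables do not carry over. Pictures are saved under pics/ and viewed, and the job is handed in when it is done.

Besides the shell and the picture viewer there is one more tool, called after "Emit:" as a command line: name --argument value ..., lists and objects as JSON in quotes. send_rows: Moves the arm, as the interface text tells. Its arguments: {"type":"object","properties":{"motion":{"type":"array"},"newtons":{"type":"number"}},"required":["motion"]}

```bash
mkdir -p pics; ls
python3 - <<'E'
from workcell import state,capture,calibration,pinch_z
import cv2
print(pinch_z if not callable(pinch_z) else pinch_z()); print(state())
for n in("top","side"):
    c=calibration(n);print(n,c)
    cv2.imwrite(f"pics/{n}0.png",capture(n))
E
```

```text
pics
0.0188
{'clock': 0.0, 'qpos': array([-1.25665938e+00,  1.24524941e-01,  1.65163823e+00, -4.86224857e-06,
        1.36747934e+00, -8.26122570e-02]), 'dq': array([ 1.53197280e-03,  3.75169981e-04,  7.03699952e-04, -1.84922341e-03,
       -8.38442457e-04, -1.44369945e-05]), 'joint_torque': array([ 7.07768231e-05, -4.17603636e+01, -3.59929597e+01,  7.75475451e-02,
        4.91513789e-02, -1.56583433e-04]), 'eef_pos': array([ 0.25094559, -0.59892912,  0.21339535]), 'tcp_rot': array([-3.13954940e+00, -1.64406626e-04,  3.96750024e-01]), 'contact_force': array([-0.66893794,  0.41436243, -0.25388292]), 'torque': array([-0.04251772,  0.06875788, -0.00329489]), 'width': 0.9992426866112105}
top {'K': array([[355.26788868,   0.        , 253.52230138],
       [  0.        , 355.26788868, 195.81627989],
       [  0.        ,   0.        ,   1.        ]]), 'rvec': array([ 2.12181706, -2.18938672,  0.0937963 ]), 'tvec': array([0.01941558, 0.55988382, 1.23999202])}
side {'K': array([[450.54325419,   0.        , 256.70406781],
       [  0.        , 450.54325419, 191.22319088],
       [  0.        ,   0.        ,   1.        ]]), 'rvec': array([ 0.65904159, -2.383632  ,  1.47708278]), 'tvec': array([0.45043807, 0.19883796, 1.35253806])}
```

View pics/top0.png

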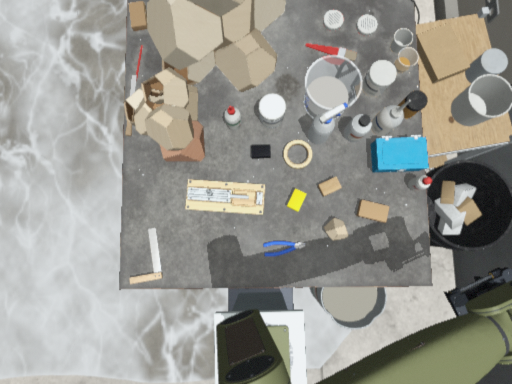

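View pics/side0.png

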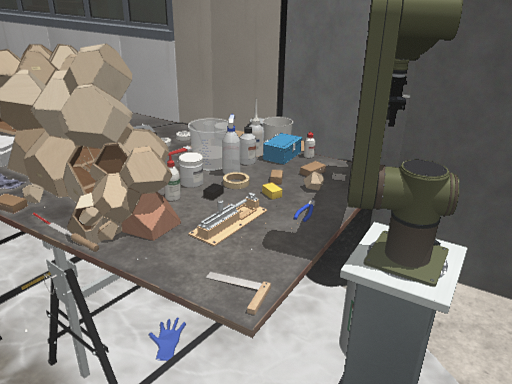

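Run:
```python
import cv2
a=cv2.imread("pics/top0.png")
cv2.imwrite("pics/c1.png",cv2.resize(a[172:222,178:278],None,fx=8,fy=8,interpolation=cv2.INTER_CUBIC))
cv2.imwrite("pics/c2.png",cv2.resize(a[165:245,290:400],None,fx=7,fy=7,interpolation=cv2.INTER_CUBIC))
a=cv2.imread("pics/side0.png")
cv2.imwrite("pics/c3.png",cv2.resize(a[150:250,180:330],None,fx=5,fy=5,interpolation=cv2.INTER_CUBIC))
```

```text
(no output)
```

View pics/c1.png

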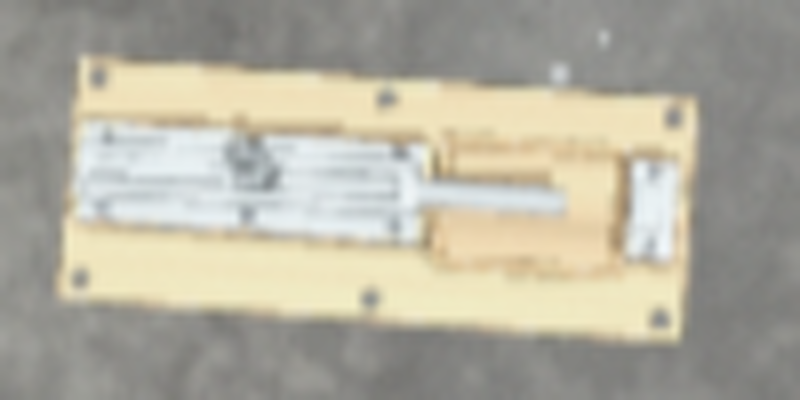

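View pics/c2.png

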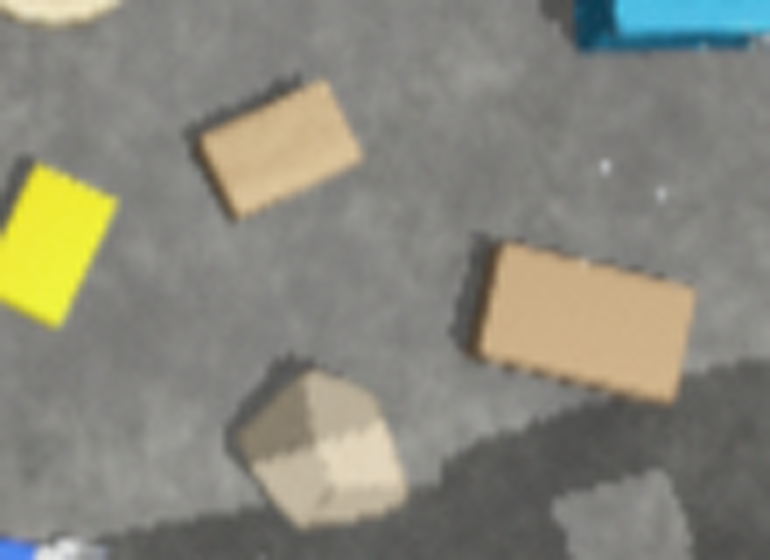

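View pics/c3.png

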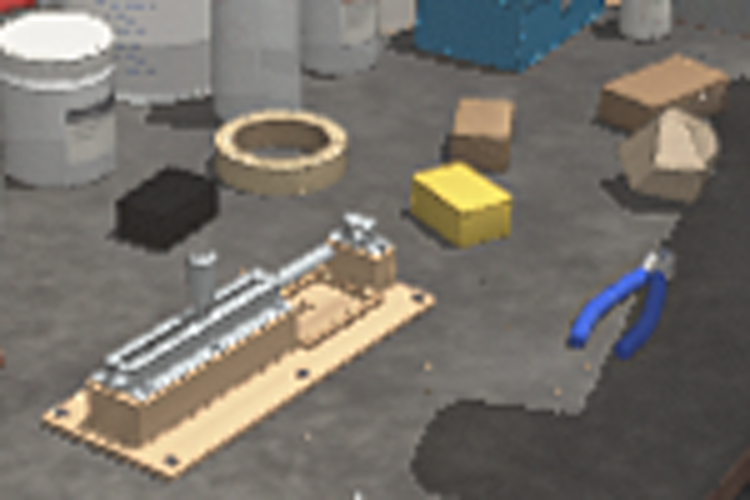

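```bash
cat > h.py <<'E'
import numpy as np,cv2
from scipy.optimize import least_squares
from workcell import calibration
def proj(n,P):
    c=calibration(n);return cv2.projectPoints(np.array(P,float).reshape(-1,1,3),c["rvec"],c["tvec"],c["K"],None)[0].reshape(-1,2)
def back(n,px,z):
    c=calibration(n);R=cv2.Rodrigues(c["rvec"])[0];o=-R.T@c["tvec"]
    d=R.T@np.linalg.inv(c["K"])@np.array([px[0],px[1],1.]);return o+d*(z-o[2])/d[2]
def un(p,f,ox,oy): return (np.array(p,float)+.5)/f-.5+np.array([ox,oy])
def T(x,y,yaw,P):
    P=np.array(P,float);c,s=np.cos(yaw),np.sin(yaw)
    return np.c_[x+c*P[:,0]-s*P[:,1],y+s*P[:,0]+c*P[:,1],P[:,2]]
def fit(obs,x0):
    f=lambda v:np.concatenate([(proj(n,T(*v,P))-u).ravel() for n,P,u in obs])
    r=least_squares(f,x0,loss="soft_l1");return r.x,r.fun
E
python3 - <<'E'
from h import *
px=un([(82,122),(432,145),(418,245),(75,218),(632,158),(678,158),(672,262),(626,262)],8,178,172)
P=[(.023,.204,.059),(.023,.043,.059),(-.023,.043,.059),(-.023,.204,.059),(.023,-.043,.059),(.023,-.068,.059),(-.023,-.068,.059),(-.023,-.043,.059)]
v,r=fit([("top",P,px)],[.5,.1,0]);print(v,r.reshape(-1,2).round(2))
for q in un([(83,57),(697,97),(680,342),(60,298)],8,178,172):
    w=back("top",q,.008);print("corner",w, T(*[0,0,-v[2]],[w-[v[0],v[1],0]]))
# side check
print("side crop", (proj("side",T(*v,P))-[180,150])*5+2)
for t in (0,.03,.05):
  K=T(*v,[(0,.075+t,.103)]);print(t,K,(proj("top",K)-[178,172])*8+3.5,(proj("side",K)-[180,150])*5+2)
px=un([(327,80),(362,157),(237,218),(201,148)],7,290,165)
Q=[(-.0225,-.035,.032),(-.0225,.035,.032),(.0225,.035,.032),(.0225,-.035,.032)]
W=[back("top",p,.032) for p in px];print(np.array(W))
W=np.array(W);print(W.mean(0),[np.linalg.norm(W[i]-W[i-1]) for i in range(4)])
print(proj("side",W)*5-[900-2,750-2])
e=W[0]-W[3]+W[1]-W[2];print("long dir angle",np.degrees(np.arctan2(e[1],e[0])))
E
```

```text
[ 0.55500601  0.03624953 -0.10191452] [[-1.51 -0.55]
 [ 0.26 -0.3 ]
 [ 0.98  0.23]
 [-1.84  0.42]
 [-0.28 -0.25]
 [ 1.1   0.24]
 [ 0.94  0.32]
 [-0.46 -0.18]]
corner [0.63377257 0.24128195 0.008     ] [[0.05749823 0.21198212 0.008     ]]
corner [ 0.6058356  -0.03978789  0.008     ] [[ 0.05830176 -0.07047156  0.008     ]]
corner [ 0.49433158 -0.02836522  0.008     ] [[-0.05378581 -0.07045238  0.008     ]]
corner [0.52320174 0.25292119 0.008     ] [[-0.05368303  0.21231169  0.008     ]]
side crop [[ 89.90553781 356.15764082]
 [252.7971639  260.69459022]
 [306.4107447  280.67627882]
 [145.22719945 379.47823776]
 [329.98007078 215.46135188]
 [351.29099703 202.97202951]
 [403.66483088 221.06166856]
 [382.63534204 233.95228149]]
0 [[0.56263637 0.11086037 0.103     ]] [[345.74740664 178.22502316]] [[248.52750621 229.55577503]]
0.03 [[0.56568852 0.14070471 0.103     ]] [[275.18202075 173.34885319]] [[218.95180266 246.38284983]]
0.05 [[0.56772328 0.16060093 0.103     ]] [[228.1976538  170.10216566]] [[198.73553815 257.88487867]]
[[ 0.62160692 -0.29601851  0.032     ]
 [ 0.58142298 -0.31154133  0.032     ]
 [ 0.55231003 -0.24666171  0.032     ]
 [ 0.58874743 -0.23023812  0.032     ]]
[ 0.58602184 -0.27111491  0.032     ] [np.float64(0.07353098650085214), np.float64(0.04307792306910011), np.float64(0.07111208537639592), np.float64(0.039967720756799704)]
[[463.41952738  96.44768067]
 [515.78115723 100.67791193]
 [510.77034824 137.020657  ]
 [460.18153631 133.99353143]]
long dir angle -64.62487484192802
```

Run:
```python
import cv2
a=cv2.imread("pics/side0.png")
cv2.imwrite("pics/c4.png",cv2.resize(a[188:248,186:274],None,fx=9,fy=9,interpolation=cv2.INTER_CUBIC))
```

```text
(no output)
```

View pics/c4.png

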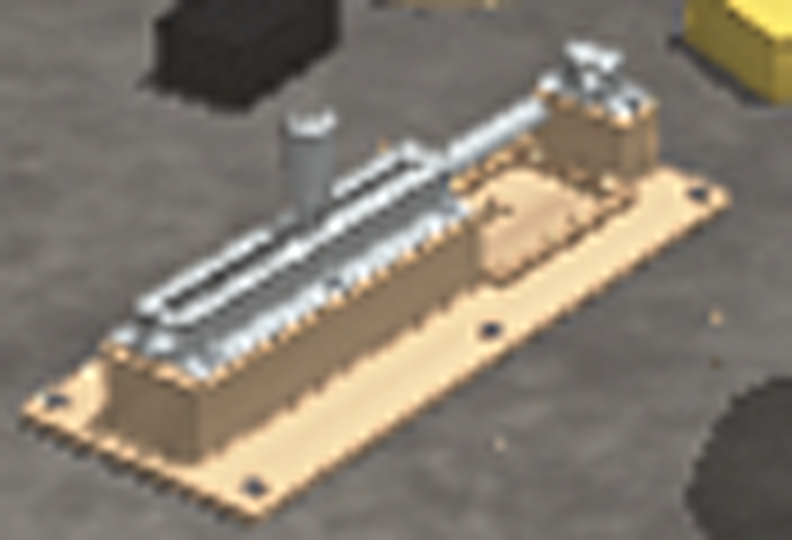

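Run:
```python
from h import *
s=lambda L:un(L,9,186,188)
t=lambda L:un(L,8,178,172)
tt=t([(82,122),(432,145),(418,245),(75,218),(632,158),(678,158),(672,262),(626,262)])
tp=t([(83,57),(697,97),(680,342),(60,298)])
ss=s([(105,345),(205,378),(470,213),(625,118),(657,98)])
sp=s([(22,412),(258,522),(732,197)])
kt=t([(242,150)]);ks=s([(311,122)])
def f(p,full=False):
    v=p[:3];h,xw,y0,y1,tr=p[3:8]
    A=[(.023,.204,h),(.023,.043,h),(-.023,.043,h),(-.023,.204,h),(.023,-.043,h),(.023,-.068,h),(-.023,-.068,h),(-.023,-.043,h)]
    B=[(xw,y1,.008),(xw,y0,.008),(-xw,y0,.008),(-xw,y1,.008)]
    B=np.array(B)
    a=proj("top",T(*v,A))-tt;b=proj("top",T(*v,B))-tp
    c=proj("side",T(*v,[A[i] for i in(0,3,2,7,6)]))-ss;d=proj("side",T(*v,B[[0,3,2]]))-sp
    e=proj("side",T(*v,[(0,.075+tr,.103)]))-ks
    return np.concatenate([a,b,c,d,e]).ravel()
r=least_squares(f,[.555,.036,-.1,.05,.056,-.08,.21,.04],loss="soft_l1",x_scale=.01)
print(r.x.round(4));print(r.fun.reshape(-1,2).round(2))
K=T(*r.x[:3],[(0,.075+r.x[7],.103),(0,.075+r.x[7],.086)]);print(K)
print((proj("top",K)-[178,172])*8+3.5)
# tip: bolt end
w=back("top",t([(565,200)])[0],.0485);print("tip local",T(0,0,-r.x[2],[w-[r.x[0],r.x[1],0]]))
```

```text
[ 0.5575  0.0376 -0.0991  0.0408  0.0556 -0.0713  0.2127  0.0439]
[[-0.86 -0.38]
 [ 0.26 -0.3 ]
 [ 1.04  0.05]
 [-1.13  0.41]
 [-0.63 -0.34]
 [ 0.65  0.13]
 [ 0.54  0.02]
 [-0.76 -0.46]
 [-0.67  0.01]
 [-0.25  0.04]
 [-0.15 -0.2 ]
 [-0.5   0.02]
 [-0.17 -0.01]
 [-0.26  1.03]
 [ 2.3  -0.72]
 [ 0.22  0.33]
 [ 0.84 -0.07]
 [ 0.09 -0.76]
 [ 0.29 -1.26]
 [ 0.37 -0.56]
 [-0.32 -0.63]]
[[0.5692235  0.15593235 0.103     ]
 [0.5692235  0.15593235 0.086     ]]
[[239.14290454 166.22185619]
 [245.1525036  170.8666002 ]]
tip local [[ 0.00046925 -0.01728481  0.0485    ]]
```

Emit:
send_rows --motion '[[[0, 0, 0.124], [0, 0, 0], 9.5], [[0, 0, 0.124], [0, 0, 0], 9.5], [[0, 0, 0.124], [0, 0, 0], 9.5], [[0, 0, 0.124], [0, 0, 0], 9.5], [[0, 0, 0], [1.2, -3.9, 0], 9.5], [[0, 0, 0], [1.2, -3.9, 0], 9.5], [[0, 0, 0], [1.2, -3.9, 0], 9.5], [[0, 0, 0], [1.2, -3.9, 0], 9.5], [[0, 0, 0], [1.2, -3.9, 0], 9.5], [[0, 0, 0], [1.2, -3.9, 0], 9.5], [[0, 0, 0], [1.2, -3.9, 0], 9.5], [[0, 0, 0], [1.2, -3.9, 0], 9.5]]' --newtons 10

```text
clock: 1.3
eef_pos: [0.3777, -0.2968, 0.2142]
tcp_rot: [-3.141, 0.0, -0.1]
contact_force: [0.7, -0.2, -0.1]
width: 1.0
```

Emit:
send_rows --motion '[[[0, 0, 0], [1.2, -3.9, 0], 9.5], [[0, 0, 0], [1.2, -3.9, 0], 9.5], [[0, 0, 0], [1.2, -3.9, 0], 9.5], [[0, 0, 0], [1.2, -3.9, 0], 9.5], [[0, 0, 0], [1.2, -3.9, 0], 9.5], [[0, 0, 0], [1.2, -3.9, 0], 9.5], [[0, 0, 0], [1.2, -3.9, 0], 9.5], [[0, 0, 0], [1.2, -3.9, 0], 9.5], [[0, 0, 0], [1.2, -3.9, 0], 9.5], [[0, 0, 0], [1.2, -3.9, 0], 9.5], [[0, 0, 0], [0, 0, 0], 9.5], [[0, 0, 0], [0, 0, 0], 9.5]]'

```text
clock: 2.5
eef_pos: [0.5353, 0.0783, 0.2139]
tcp_rot: [3.141, 0.001, -0.097]
contact_force: [0.0, -0.2, 0.2]
width: 0.992
```

Emit:
send_rows --motion '[[[0, 0, 0], [1.3, -4, 0], 9.5], [[0, 0, 0], [1.3, -4.1, 0], 9.5], [[0, 0, 0], [0, 0, 3], 9.5], [[0, 0, 0], [0, 0, 3], 9.5], [[0, 0, 0], [0, 0, 3], 9.5], [[0, 0, 0], [0, 0, 0], 9.5], [[0, 0, 0], [0, 0, 0], 9.5]]'

```text
clock: 3.2
eef_pos: [0.5692, 0.1546, 0.1246]
tcp_rot: [3.141, 0.001, -0.101]
contact_force: [0.5, 0.1, 0.5]
width: 1.001
```

Run:
```python
from workcell import *
import cv2
print(state()["eef_pos"])
a=capture("side");cv2.imwrite("pics/s1.png",cv2.resize(a[150:250,170:300],None,fx=6,fy=6,interpolation=cv2.INTER_CUBIC))
```

```text
[0.56919731 0.1545883  0.12461053]
```

View pics/s1.png

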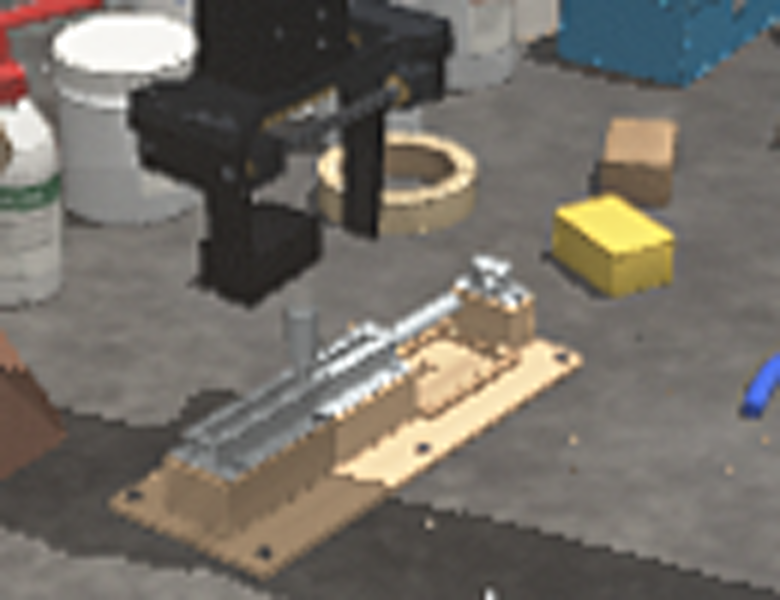

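Emit:
send_rows --motion '[[[0, 0, 0], [0, 0, 2.4], 9.5], [[0, 0, 0], [0, 0, 2.3], 9.5], [[0, 0, 0], [0, 0, 0], 2.4], [[0, 0, 0], [0, 0, 0], 2.4], [[0, 0, 0], [0, 0, 0], 2.4], [[0, 0, 0], [0, 0, 0], 2.4], [[0, 0, 0], [0, 0, 0], 2.4], [[0, 0, 0], [0, 0, 0], 2.4]]'

```text
clock: 4.05
eef_pos: [0.5699, 0.1558, 0.0784]
tcp_rot: [-3.141, -0.001, -0.099]
contact_force: [-0.2, 0.0, -0.2]
width: 0.552
```

Emit:
send_rows --motion '[[[0, 0, 0], [0, -1, 0], 2.4], [[0, 0, 0], [0, -1, 0], 2.4], [[0, 0, 0], [0, -1, 0], 2.4], [[0, 0, 0], [0, -1, 0], 2.4], [[0, 0, 0], [0, -1, 0], 2.4], [[0, 0, 0], [0, 0, 0], 2.4]]'

```text
clock: 4.65
eef_pos: [0.5745, 0.2072, 0.0776]
tcp_rot: [-3.14, 0.0, -0.098]
contact_force: [-0.8, 0.1, -0.3]
width: 0.257
```

Emit:
send_rows --motion '[[[0, 0, 0], [0, -0.4, 0], 2.4], [[0, 0, 0], [0, -0.4, 0], 2.4], [[0, 0, 0], [0, 0, 0], 2.4]]'

```text
clock: 4.95
eef_pos: [0.5751, 0.2138, 0.0775]
tcp_rot: [-3.141, 0.0, -0.099]
contact_force: [-0.3, -1.5, 0.0]
width: 0.25
```

Run:
```python
from workcell import *
import cv2
print(state()["eef_pos"])
a=capture("side");cv2.imwrite("pics/s2.png",cv2.resize(a[150:250,170:300],None,fx=6,fy=6,interpolation=cv2.INTER_CUBIC))
```

```text
[0.57510423 0.2138106  0.07745525]
```

View pics/s2.png

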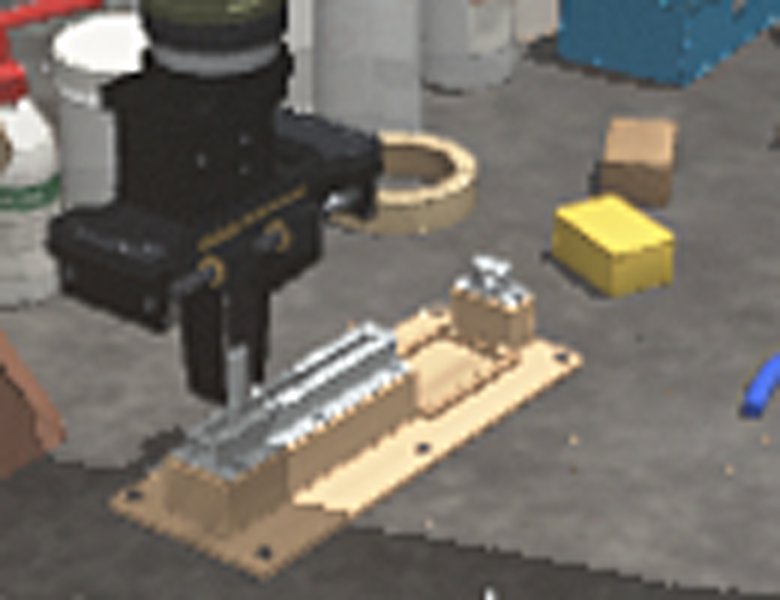

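Emit:
send_rows --motion '[[[0, 0, 0], [0, -0.2, 0], 2.4], [[0, 0, 0], [0, -0.2, 0], 2.4]]'

```text
clock: 5.2
eef_pos: [0.5755, 0.2171, 0.0775]
tcp_rot: [3.141, 0.0, -0.099]
contact_force: [-0.6, -1.2, -0.6]
width: 0.253
```

Emit:
send_rows --motion '[[[0, 0, 0], [0, 0.2, 0], 4], [[0, 0, 0], [0, 0, 0], 4], [[0, 0, 0], [0, 0, -3], 4], [[0, 0, 0], [0, 0, -4], 4], [[0, 0, 0], [0, 0, -4], 9.5], [[0, 0, 0], [0, 0, -1], 9.5], [[0, 0, 0], [0.5, 4.0, 0], 9.5], [[0, 0, 0], [0.5, 4, 0], 9.5], [[0, 0, 0], [0.5, 4, 0], 9.5], [[0, 0, 0], [0.5, 4, 0], 9.5], [[0, 0, 0], [0.5, 4, 0], 9.5], [[0, 0, 0], [0.5, 4, 0], 9.5]]'

```text
clock: 6.4
eef_pos: [0.581, -0.0279, 0.1969]
tcp_rot: [-3.141, 0.001, -0.099]
contact_force: [0.3, 0.2, 0.1]
width: 0.987
```

Emit:
send_rows --motion '[[[0, 0, 0], [0.5, 4.0, 0], 9.5], [[0, 0, 0], [0.5, 4, 0], 9.5], [[0, 0, 0], [0.5, 4, 0], 9.5], [[0, 0, 0], [0.5, 4, 0], 9.5], [[0, 0, 0], [0.5, 4, 0], 9.5], [[0, 0, 0], [0.4, 4, 0], 9.5], [[0, 0, -0.141], [0, 0, 0], 9.5], [[0, 0, -0.141], [0, 0, 0], 9.5], [[0, 0, -0.141], [0, 0, 0], 9.5], [[0, 0, -0.141], [0, 0, 0], 9.5], [[0, 0, -0.141], [0, 0, 0], 9.5], [[0, 0, -0.141], [0, 0, 0], 9.5]]'

```text
clock: 7.6
eef_pos: [0.5863, -0.2679, 0.1966]
tcp_rot: [-3.14, 0.0, 0.752]
contact_force: [-0.2, 0.6, -0.4]
width: 0.996
```

Emit:
send_rows --motion '[[[0, 0, -0.141], [0, 0, 0], 9.5], [[0, 0, -0.141], [0, 0, 0], 9.5], [[0, 0, -0.141], [0, 0, 0], 9.5], [[0, 0, -0.141], [0, 0, 0], 9.5], [[0, 0, -0.141], [0, 0, 0], 9.5], [[0, 0, -0.141], [0, 0, 0], 9.5], [[0, 0, -0.141], [0, 0, 0], 9.5], [[0, 0, -0.141], [0, 0, 0], 9.5], [[0, 0, -0.141], [0, 0, 0], 9.5], [[0, 0, 0], [0, 0, 0], 9.5], [[0, 0, 0], [0, 0, 0], 9.5]]'

```text
clock: 8.7
eef_pos: [0.5864, -0.2679, 0.197]
tcp_rot: [-3.141, -0.001, 2.013]
contact_force: [-0.5, -0.4, 0.4]
width: 1.001
```

Run:
```python
from workcell import *
import cv2
s=state();print(s["eef_pos"],s["tcp_rot"],s["qpos"])
a=capture("side");cv2.imwrite("pics/s3.png",cv2.resize(a[120:220,220:340],None,fx=6,fy=6,interpolation=cv2.INTER_CUBIC))
a=capture("top");cv2.imwrite("pics/t3.png",cv2.resize(a[165:245,170:280],None,fx=7,fy=7,interpolation=cv2.INTER_CUBIC))
```

```text
[ 0.58644814 -0.26793834  0.19700316] [-3.14125975e+00 -7.43002038e-04  2.01281770e+00] [-5.11863334e-01  1.24218941e-01  1.67979479e+00  1.62676497e-04
  1.33837756e+00 -9.53922365e-01]
```

View pics/s3.png

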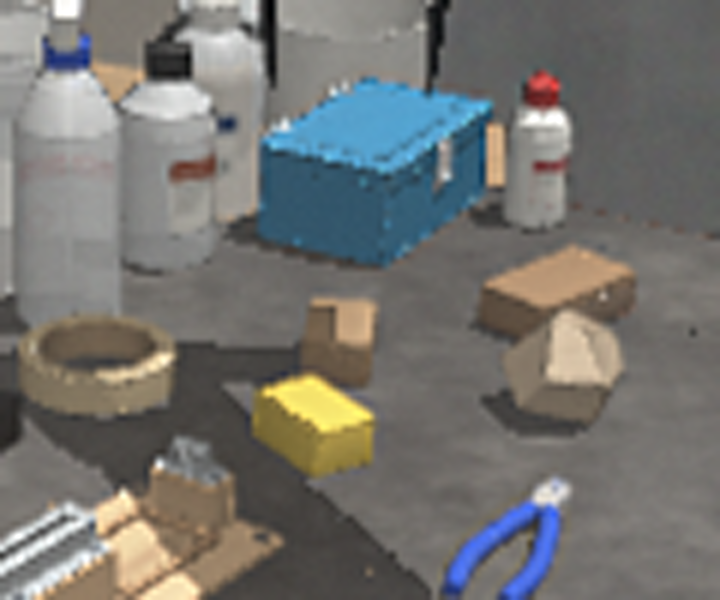

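View pics/t3.png

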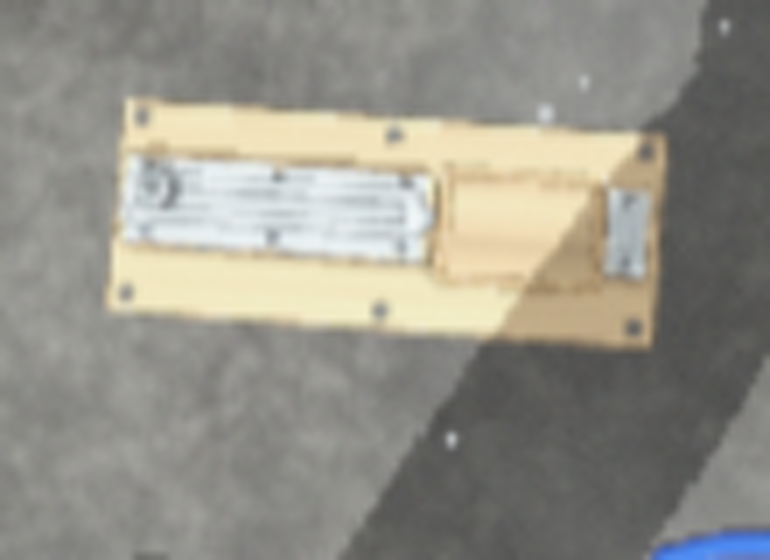

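Run:
```python
from h import *
v=[.5575,.0376,-.099]
a=cv2.imread("pics/t3.png");
def dr(P,col):
    u=((proj("top",T(*v,P))-[170,165])*7+3).round(1);print(u.tolist());cv2.polylines(a,[np.int32(u)],True,col,1)
r=lambda x,y0,y1,z:[(x,y1,z),(x,y0,z),(-x,y0,z),(-x,y1,z)]
dr(r(.025,-.0375,.0375,.008),(0,0,255));dr(r(.031,-.0435,.0435,.014),(255,0,0))
dr(r(.023,.043,.204,.041),(0,200,0));dr(r(.023,-.068,-.043,.041),(0,200,0))
cv2.imwrite("pics/o3.png",a)
```

```text
[[451.9, 178.4], [595.3, 187.9], [588.7, 283.4], [444.7, 273.8]]
[[440.3, 164.8], [607.4, 175.8], [599.3, 294.8], [431.3, 283.5]]
[[121.6, 152.9], [435.8, 173.6], [429.0, 263.5], [113.6, 242.5]]
[[604.6, 184.7], [653.8, 187.9], [647.8, 278.2], [598.4, 274.9]]
```

View pics/o3.png

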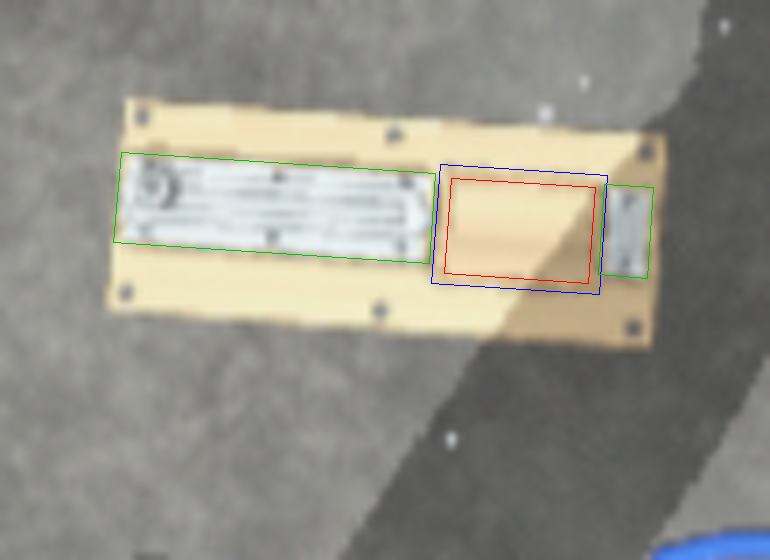

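Emit:
send_rows --motion '[[[0, 0, 0], [-0.3, -0.2, 0], 9.5], [[0, 0, 0], [0, 0, 4], 9.5], [[0, 0, 0], [0, 0, 4], 9.5], [[0, 0, 0], [0, 0, 4], 9.5], [[0, 0, 0], [0, 0, 3], 9.5], [[0, 0, 0], [0, 0, 2], 9.5], [[0, 0, 0], [0, 0, 1.4], 9.5], [[0, 0, 0], [0, 0, 0], 9.5], [[0, 0, 0], [0, 0, 0], 9.5]]'

```text
clock: 9.7
eef_pos: [0.5867, -0.2721, 0.0145]
tcp_rot: [3.141, 0.001, 2.015]
contact_force: [0.2, 0.9, 0.4]
width: 0.998
```

Emit:
send_rows --motion '[[[0, 0, 0], [0, 0, 0.2], 9.5], [[0, 0, 0], [0, 0, 0], 3.5], [[0, 0, 0], [0, 0, 0], 3.5], [[0, 0, 0], [0, 0, 0], 3.5], [[0, 0, 0], [0, 0, 0], 3.5], [[0, 0, 0], [0, 0, 0], 3.5], [[0, 0, 0], [0, 0, 0], 3.5], [[0, 0, 0], [0, 0, 0], 3.5], [[0, 0, 0], [0, 0, 0], 3.5], [[0, 0, 0], [0, 0, 0], 3.5], [[0, 0, 0], [0, 0, 0], 3.5], [[0, 0, 0], [0, 0, 0], 3.5]]' --newtons 20

```text
clock: 10.9
eef_pos: [0.5861, -0.2716, 0.0116]
tcp_rot: [3.142, -0.0, 2.016]
contact_force: [0.7, 0.9, -0.3]
width: 0.477
```

Emit:
send_rows --motion '[[[0, 0, 0], [0, 0, 0], 3.5], [[0, 0, 0], [0, 0, 0], 3.5], [[0, 0, 0], [0, 0, -1], 3.5], [[0, 0, 0], [0, 0, -3], 3.5], [[0, 0, 0], [0, 0, -3], 3.5], [[0, 0, 0], [0, 0, -3], 3.5], [[0, 0, 0], [0, 0, 0], 3.5], [[0, 0, 0], [0, 0, 0], 3.5]]'

```text
clock: 11.7
eef_pos: [0.5865, -0.2719, 0.1127]
tcp_rot: [3.141, 0.002, 2.016]
contact_force: [0.1, -0.0, -1.6]
width: 0.474
```

Run:
```python
from h import *
from workcell import *
s=state();print(s["eef_pos"],s["tcp_rot"],s["width"]*95.1)
a=capture("side");cv2.imwrite("pics/s4.png",cv2.resize(a[100:200,220:340],None,fx=6,fy=6,interpolation=cv2.INTER_CUBIC))
a=capture("top");cv2.imwrite("pics/t4.png",cv2.resize(a[165:245,290:400],None,fx=7,fy=7,interpolation=cv2.INTER_CUBIC))
```

```text
[ 0.58650846 -0.27194143  0.1127444 ] [3.14056383e+00 1.62991858e-03 2.01577360e+00] 45.08053686580059
```

View pics/s4.png

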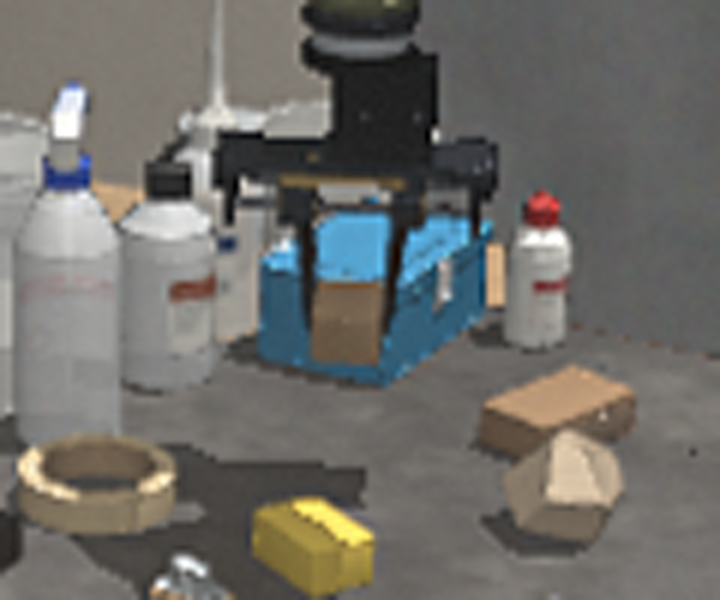

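View pics/t4.png

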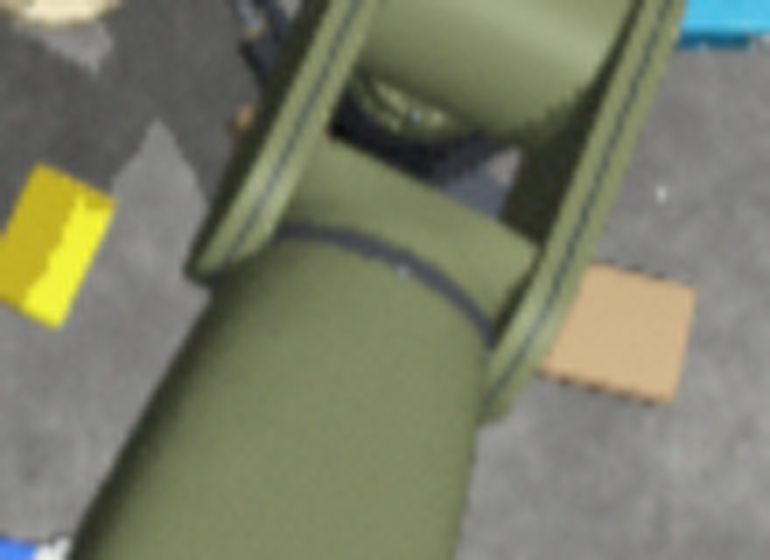

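```bash
python3 - <<'E'
from h import *
psi=2.0158;x,y=.5865,-.2719
for off in(-.003,0,.003):
  u=np.array([np.cos(psi),np.sin(psi)]);j=np.array([np.sin(psi),-np.cos(psi)])
  P=[]
  for z in(.1011,.1331):
    for e in(-.0225,.0225):
      q=np.array([x,y])+u*(.035+off)+j*e;P.append([*q,z])
  print(off,((proj("side",P)-[220,100])*6+2.5).round(0).tolist())
E
python3 - <<'E'
import cv2
a=cv2.imread("pics/s4.png");cv2.imwrite("pics/s4b.png",cv2.resize(a[250:400,270:420],None,fx=4,fy=4))
E
```

```text
-0.003 [[382.0, 364.0], [312.0, 361.0], [384.0, 318.0], [314.0, 315.0]]
0 [[382.0, 366.0], [312.0, 363.0], [384.0, 320.0], [314.0, 317.0]]
0.003 [[381.0, 368.0], [312.0, 364.0], [384.0, 322.0], [313.0, 318.0]]
```

View pics/s4b.png

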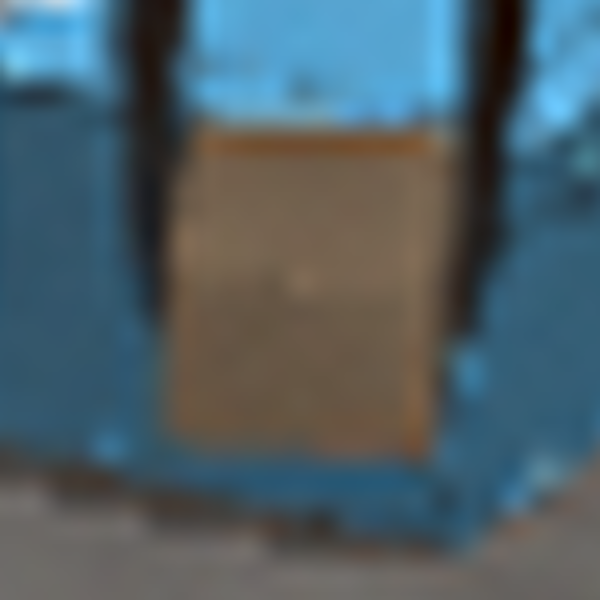

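Emit:
send_rows --motion '[[[0, 0, 0.136], [0, 0, 0], 3.5], [[0, 0, 0.136], [0, 0, 0], 3.5], [[0, 0, 0.136], [0, 0, 0], 3.5], [[0, 0, 0.136], [0, 0, 0], 3.5], [[0, 0, 0], [3.8, -0.7, 0], 3.5], [[0, 0, 0], [3.8, -0.7, 0], 3.5], [[0, 0, 0], [3.8, -0.7, 0], 3.5], [[0, 0, 0], [3.8, -0.7, 0], 3.5], [[0, 0, 0], [3.8, -0.7, 0], 3.5], [[0, 0, 0], [3.8, -0.8, 0], 3.5], [[0, 0, 0], [3.8, -0.8, 0], 3.5], [[0, 0, 0], [3.8, -0.8, 0], 3.5]]'

```text
clock: 13.0
eef_pos: [0.5557, 0.0382, 0.1094]
tcp_rot: [-3.138, 0.0, 1.472]
contact_force: [1.1, -0.1, -1.2]
width: 0.474
```

Emit:
send_rows --motion '[[[0, 0, 0], [0, 0, 0], 3.5], [[0, 0, 0], [0, 0, 0], 3.5]]'

```text
clock: 13.2
eef_pos: [0.5562, 0.0373, 0.1099]
tcp_rot: [-3.139, 0.001, 1.474]
contact_force: [-0.1, -0.9, -0.4]
width: 0.471
```

Emit:
send_rows --motion '[[[0, 0, 0], [0, 0.1, 2.5], 3.5], [[0, 0, 0], [0, 0, 2.5], 3.5], [[0, 0, 0], [0, 0, 2], 3.5], [[0, 0, 0], [0, 0, 0], 3.5], [[0, 0, 0], [0, 0, 0], 3.5]]'

```text
clock: 13.7
eef_pos: [0.5581, 0.0356, 0.0411]
tcp_rot: [-3.14, 0.0, 1.47]
contact_force: [0.6, 0.1, -1.0]
width: 0.472
```

Run:
```python
from h import *
from workcell import *
s=state();print(s["eef_pos"],s["tcp_rot"],s["width"]*95.1)
a=capture("side");b=cv2.resize(a[170:250,190:290],None,fx=8,fy=8,interpolation=cv2.INTER_CUBIC)
cv2.imwrite("pics/s5.png",b)
v=[.5575,.0372,-.099]
r=lambda x,y0,y1,z:[(x,y1,z),(x,y0,z),(-x,y0,z),(-x,y1,z)]
x,y,z=s["eef_pos"];w=[x,y,s["tcp_rot"][2]-np.pi/2]
def dr(v,P,col):
    u=((proj("side",T(*v,P))-[190,170])*8+3.5);cv2.polylines(b,[np.int32(u)],True,col,1)
dr(v,r(.025,-.0375,.0375,.014),(0,0,255));dr(v,r(.031,-.0435,.0435,.014),(255,0,0))
dr(w,r(.0225,-.035,.035,z-.0116),(0,255,0));dr(w,r(.0225,-.035,.035,z-.0116+.032),(0,255,0))
cv2.imwrite("pics/o5.png",b)
```

```text
[0.55812638 0.03556282 0.04108483] [-3.13999597e+00  2.47244540e-04  1.47036053e+00] 44.92129900257728
```

View pics/s5.png

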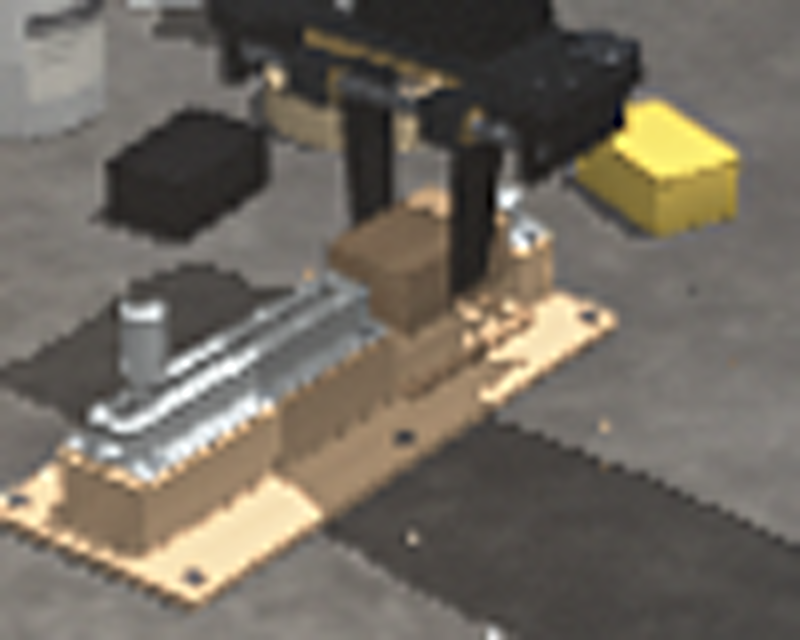

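View pics/o5.png

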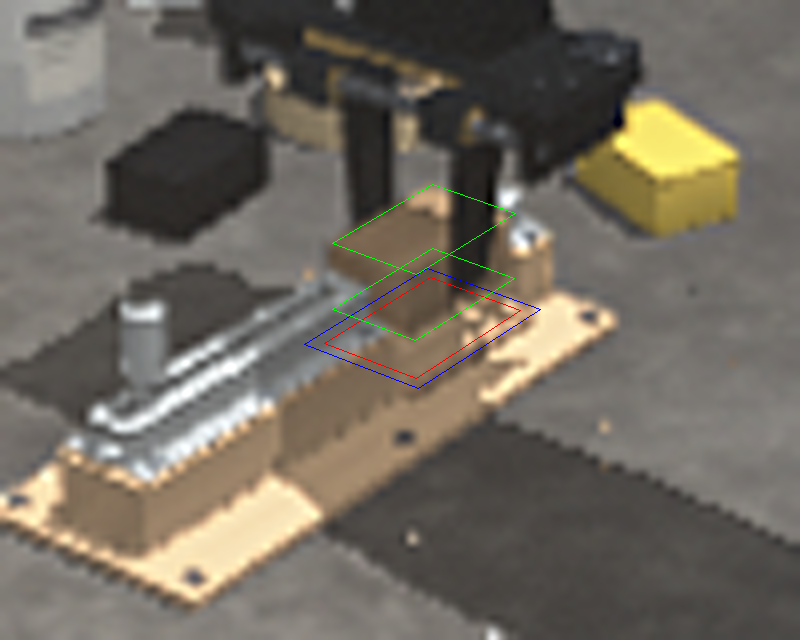

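Run:
```python
from h import *
a=cv2.imread("pics/side0.png")
b=cv2.resize(a[195:235,222:276],None,fx=14,fy=14,interpolation=cv2.INTER_CUBIC)
cv2.imwrite("pics/p0.png",b)
v=[.5575,.0372,-.099]
r=lambda x,y0,y1,z:[(x,y1,z),(x,y0,z),(-x,y0,z),(-x,y1,z)]
def dr(v,P,col):
    u=((proj("side",T(*v,P))-[222,195])*14+6.5);cv2.polylines(b,[np.int32(u)],True,col,1)
dr(v,r(.025,-.0375,.0375,.008),(0,0,255));dr(v,r(.025,-.0375,.0375,.014),(255,0,255));dr(v,r(.031,-.0435,.0435,.014),(255,0,0));dr(v,r(.023,-.068,-.043,.041),(0,255,0));dr(v,r(.023,.043,.204,.041),(0,255,0))
cv2.imwrite("pics/p1.png",b)
```

```text
(no output)
```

View pics/p0.png

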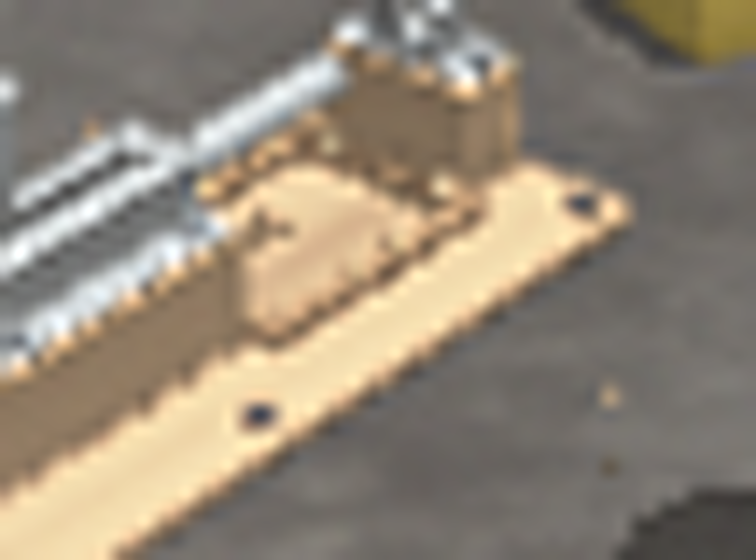

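View pics/p1.png

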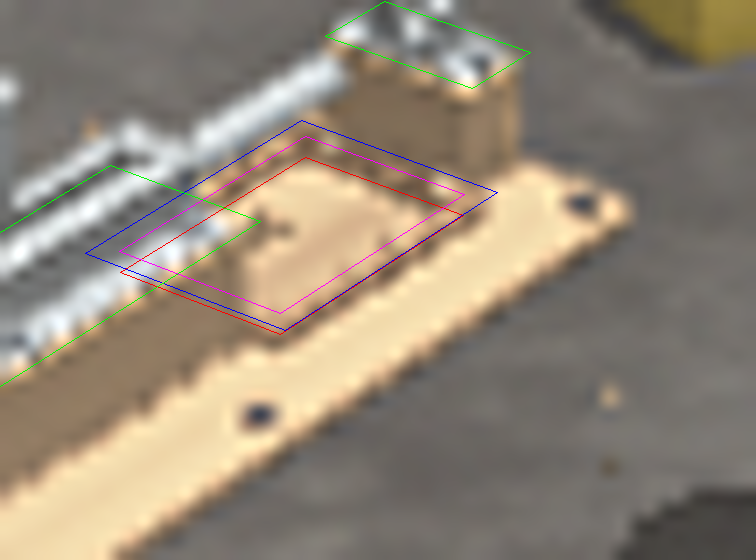

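Emit:
send_rows --motion '[[[0, 0, 0], [0.2, -0.1, 0], 3.5], [[0, 0, 0], [0, 0, 1], 3.5], [[0, 0, 0], [0, 0, 0], 3.5], [[0, 0, 0], [0, 0, 0], 3.5]]'

```text
clock: 14.15
eef_pos: [0.5573, 0.0388, 0.0313]
tcp_rot: [-3.141, 0.0, 1.472]
contact_force: [-0.1, -0.7, -0.5]
width: 0.473
```

Run:
```python
from h import *
from workcell import *
s=state();print(s["eef_pos"],s["tcp_rot"],s["width"]*95.1)
a=capture("side");b=cv2.resize(a[190:240,215:275],None,fx=13,fy=12,interpolation=cv2.INTER_CUBIC)
cv2.imwrite("pics/s6.png",b)
a=capture("top");b=cv2.resize(a[165:245,170:280],None,fx=7,fy=7,interpolation=cv2.INTER_CUBIC)
cv2.imwrite("pics/t6.png",b)
```

```text
[0.55731852 0.03876723 0.03134401] [-3.14089691e+00  8.38915179e-05  1.47204949e+00] 45.015683919100816
```

View pics/s6.png

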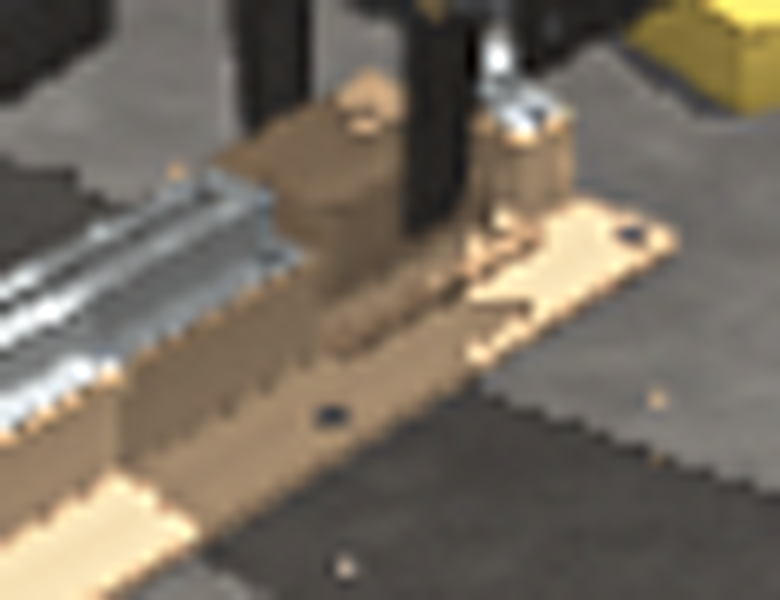

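View pics/t6.png

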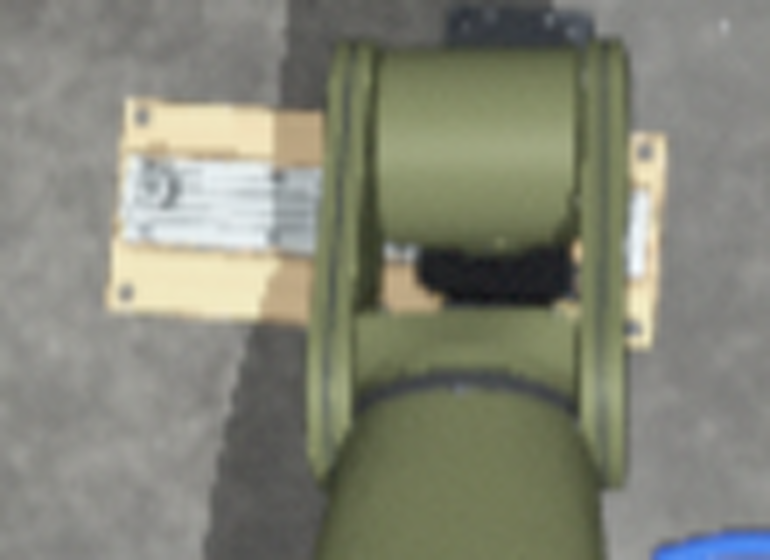

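Emit:
send_rows --motion '[[[0, 0, 0], [-0.1, 0, 0.4], 3.5], [[0, 0, 0], [0, 0, 0.3], 3.5], [[0, 0, 0], [0, 0, 0.2], 3.5], [[0, 0, 0], [0, 0, 0], 3.5]]'

```text
clock: 14.65
eef_pos: [0.5571, 0.0377, 0.0221]
tcp_rot: [-3.141, 0.0, 1.472]
contact_force: [-0.1, -0.1, -0.6]
width: 0.474
```

Emit:
send_rows --motion '[[[0, 0, 0], [0, 0, 0.2], 3.5], [[0, 0, 0], [0, 0, 0.1], 3.5], [[0, 0, 0], [0, 0, 0], 3.5]]'

```text
clock: 14.95
eef_pos: [0.5576, 0.0377, 0.0197]
tcp_rot: [3.142, -0.0, 1.472]
contact_force: [-0.2, 0.7, -1.4]
width: 0.474
```

Emit:
send_rows --motion '[[[0, 0, 0], [0, 0, 0], 4.8], [[0, 0, 0], [0, 0, 0], 5.5], [[0, 0, 0], [0, 0, 0], 6.5], [[0, 0, 0], [0, 0, 0], 6.5], [[0, 0, 0], [0, 0, 0], 6.5], [[0, 0, 0], [0, 0, -2], 6.5], [[0, 0, 0], [0, 0, -3], 6.5], [[0, 0, 0], [0, 0, -4], 9.5], [[0, 0, 0], [0, 0, -4], 9.5], [[0, 0, 0], [0, 0, -4], 9.5]]'

```text
clock: 15.95
eef_pos: [0.5573, 0.0377, 0.1911]
tcp_rot: [-3.141, -0.0, 1.472]
contact_force: [0.8, -0.1, 0.7]
width: 0.881
```

Run:
```python
from h import *
from workcell import *
s=state();print(s["eef_pos"],s["tcp_rot"],s["width"]*95.1)
a=capture("side");b=cv2.resize(a[190:250,185:275],None,fx=8,fy=8,interpolation=cv2.INTER_CUBIC)
cv2.imwrite("pics/s7.png",b)
```

```text
[0.55725549 0.03770289 0.19114177] [-3.14148406e+00 -7.45081617e-06  1.47178721e+00] 83.81127623921958
```

View pics/s7.png

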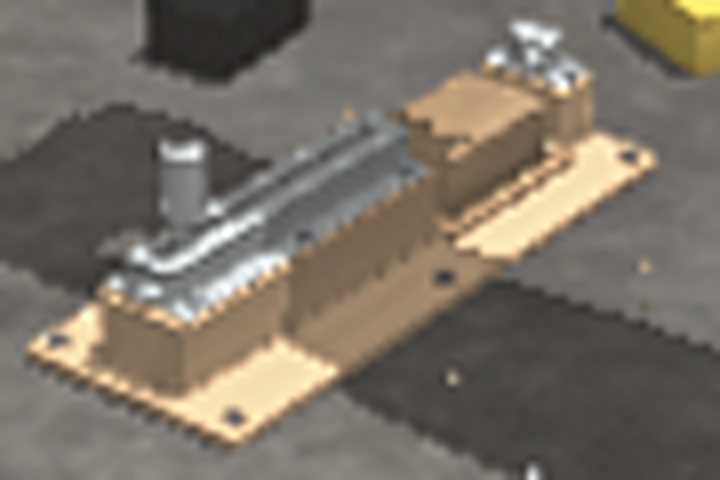

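Emit:
send_rows --motion '[[[0, 0, 0], [3.5, 0, 0], 9.5], [[0, 0, 0], [3.5, 0, 0], 9.5], [[0, 0, 0], [3.5, 0, 0], 9.5], [[0, 0, 0], [3.5, 0, 0], 9.5], [[0, 0, 0], [3.8, 0, 0], 9.5], [[0, 0, 0.143], [0, 0, 0], 9.5], [[0, 0, 0.143], [0, 0, 0], 9.5], [[0, 0, 0.143], [0, 0, 0], 9.5], [[0, 0, 0.143], [0, 0, 0], 9.5], [[0, 0, 0.143], [0, 0, 0], 9.5], [[0, 0, 0.143], [0, 0, 0], 9.5], [[0, 0, 0.143], [0, 0, 0], 9.5]]'

```text
clock: 17.2
eef_pos: [0.5751, 0.2148, 0.1893]
tcp_rot: [-3.142, 0.0, 0.465]
contact_force: [0.6, 0.6, -0.1]
width: 1.001
```

Emit:
send_rows --motion '[[[0, 0, 0.143], [0, 0, 0], 9.5], [[0, 0, 0.143], [0, 0, 0], 9.5], [[0, 0, 0.143], [0, 0, 0], 9.5], [[0, 0, 0.143], [0, 0, 0], 9.5], [[0, 0, 0], [0, 0, 3], 9.5], [[0, 0, 0], [0, 0, 3], 9.5], [[0, 0, 0], [0, 0, 0], 9.5], [[0, 0, 0], [0, 0, 0], 9.5]]'

```text
clock: 18.0
eef_pos: [0.5748, 0.2147, 0.1292]
tcp_rot: [3.141, 0.001, -0.101]
contact_force: [0.1, 0.4, 0.2]
width: 0.992
```

Emit:
send_rows --motion '[[[0, 0, 0], [0, 0, 2.6], 9.5], [[0, 0, 0], [0, 0, 2.5], 9.5], [[0, 0, 0], [0, 0, 0], 2.4], [[0, 0, 0], [0, 0, 0], 2.4], [[0, 0, 0], [0, 0, 0], 2.4], [[0, 0, 0], [0, 0, 0], 2.4], [[0, 0, 0], [0, 0, 0], 2.4], [[0, 0, 0], [0, 0, 0], 2.4], [[0, 0, 0], [0, 0, 0], 2.4], [[0, 0, 0], [0, 0, 0], 2.4], [[0, 0, 0], [0, 0, 0], 2.4], [[0, 0, 0], [0, 0, 0], 2.4]]' --newtons 10

```text
clock: 19.2
eef_pos: [0.5751, 0.2148, 0.0785]
tcp_rot: [3.141, 0.0, -0.101]
contact_force: [0.1, -1.1, 0.2]
width: 0.262
```

Emit:
send_rows --motion '[[[0, 0, 0], [0, 0, 0], 2.4], [[0, 0, 0], [0, 0.5, 0], 2.4], [[0, 0, 0], [0, 1, 0], 2.4], [[0, 0, 0], [0, 1, 0], 2.4], [[0, 0, 0], [0, 1, 0], 2.4], [[0, 0, 0], [0, 0.5, 0], 2.4], [[0, 0, 0], [0, 0, 0], 2.4]]'

```text
clock: 19.9
eef_pos: [0.571, 0.1737, 0.0786]
tcp_rot: [3.141, 0.0, -0.102]
contact_force: [-0.1, -0.4, 0.2]
width: 0.253
```

Emit:
send_rows --motion '[[[0, 0, 0], [0, 0.8, 0], 2.4], [[0, 0, 0], [0, 0.8, 0], 2.4], [[0, 0, 0], [0, 0.8, 0], 2.4], [[0, 0, 0], [0, 0.8, 0], 2.4], [[0, 0, 0], [0, 0.8, 0], 2.4], [[0, 0, 0], [0, 0.8, 0], 2.4], [[0, 0, 0], [0, 0.5, 0], 2.4], [[0, 0, 0], [0, 0, 0], 2.4]]'

```text
clock: 20.7
eef_pos: [0.5657, 0.1212, 0.0786]
tcp_rot: [3.141, 0.0, -0.102]
contact_force: [0.3, -0.2, -0.9]
width: 0.251
```

Run:
```python
from h import *
from workcell import *
s=state();print(s["eef_pos"],s["contact_force"])
a=capture("side");b=cv2.resize(a[180:250,185:275],None,fx=8,fy=8,interpolation=cv2.INTER_CUBIC)
cv2.imwrite("pics/s8.png",b)
```

```text
[0.56567927 0.12121757 0.07863634] [ 0.33435466 -0.19758103 -0.94939231]
```

View pics/s8.png

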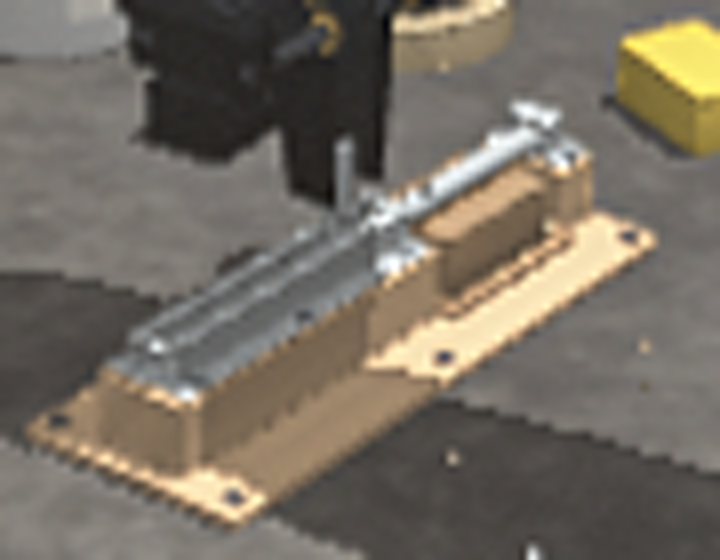

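Bolt now runs over the offcut to near the keeper. Small steps to the stop.

Emit:
send_rows --motion '[[[0, 0, 0], [0, 0.3, 0], 2.4], [[0, 0, 0], [0, 0.3, 0], 2.4], [[0, 0, 0], [0, 0.3, 0], 2.4], [[0, 0, 0], [0, 0, 0], 2.4]]'

```text
clock: 21.15
eef_pos: [0.5648, 0.113, 0.0786]
tcp_rot: [3.141, 0.0, -0.101]
contact_force: [0.6, 1.0, -0.8]
width: 0.252
```

Emit:
send_rows --motion '[[[0, 0, 0], [0, 0.2, 0], 2.4], [[0, 0, 0], [0, 0.1, 0], 2.4]]'

```text
clock: 21.35
eef_pos: [0.5646, 0.1108, 0.0786]
tcp_rot: [-3.14, -0.0, -0.102]
contact_force: [1.4, 4.9, -1.5]
width: 0.252
```

Emit:
send_rows --motion '[[[0, 0, 0], [0, 0.2, 0], 2.4], [[0, 0, 0], [0, 0, 0], 2.4]]'

```text
clock: 21.55
eef_pos: [0.5646, 0.1106, 0.0786]
tcp_rot: [-3.136, -0.0, -0.102]
contact_force: [1.5, 9.5, -2.9]
width: 0.259
```

Emit:
send_rows --motion '[[[0, 0, 0], [0, 0.2, 0], 2.4], [[0, 0, 0], [0, 0, 0], 2.4]]'

```text
clock: 21.75
eef_pos: [0.5645, 0.1105, 0.0786]
tcp_rot: [-3.133, -0.001, -0.102]
contact_force: [3.4, 15.5, -3.4]
width: 0.253
```

Emit:
send_rows --motion '[[[0, 0, 0], [0, -0.5, 0], 2.6], [[0, 0, 0], [0, 0, 0], 5], [[0, 0, 0], [0, 0, 0], 5], [[0, 0, 0], [0, 0, 0], 5], [[0, 0, 0], [0, 0, 0], 5], [[0, 0, 0], [0, 0, -2], 5], [[0, 0, 0], [0, 0, -4], 5], [[0, 0, 0], [0, 0, -4], 5], [[0, 0, 0], [0, 0, -4], 5], [[0, 0, 0], [-3, 0, 0], 5], [[0, 0, 0], [-3, 3, 0], 5], [[0, 0, 0], [-3, 3, 0], 5]]'

```text
clock: 22.95
eef_pos: [0.4681, 0.0603, 0.219]
tcp_rot: [3.141, -0.001, -0.1]
contact_force: [0.1, -1.8, 0.5]
width: 0.526
```

Emit:
send_rows --motion '[[[0, 0, 0], [0, 4, 0], 5], [[0, 0, 0], [0, 4, 0], 5], [[0, 0, 0], [0, 4, 0], 5], [[0, 0, 0], [0, 4, 0], 5], [[0, 0, 0], [0, 4, 0], 5], [[0, 0, 0], [0, 4, 0], 5], [[0, 0, 0], [0, 4, 0], 5], [[0, 0, 0], [0, 4, 0], 5], [[0, 0, 0], [0, 0, 0], 5], [[0, 0, 0], [0, 0, 0], 5]]'

```text
clock: 23.95
eef_pos: [0.4363, -0.2582, 0.2185]
tcp_rot: [-3.141, 0.001, -0.103]
contact_force: [0.2, -0.4, -0.2]
width: 0.525
```

Run:
```python
from h import *
from workcell import *
s=state();print(s["clock"],s["eef_pos"],s["contact_force"])
a=capture("side");b=cv2.resize(a[180:250,185:275],None,fx=8,fy=8,interpolation=cv2.INTER_CUBIC)
cv2.imwrite("pics/s9.png",b)
a=capture("top");cv2.imwrite("pics/t9f.png",a);b=cv2.resize(a[165:245,170:280],None,fx=7,fy=7,interpolation=cv2.INTER_CUBIC)
cv2.imwrite("pics/t9.png",b)
```

```text
23.95 [ 0.43625071 -0.25824468  0.21847546] [ 0.23380875 -0.38915135 -0.19902837]
```

View pics/s9.png

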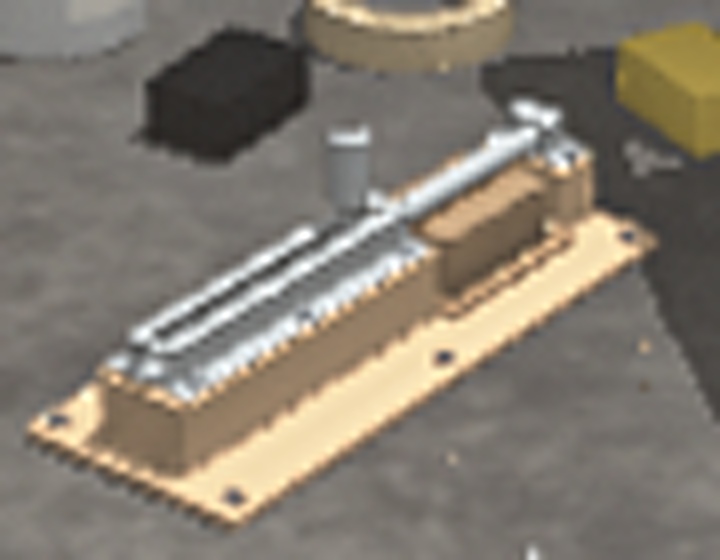

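View pics/t9.png

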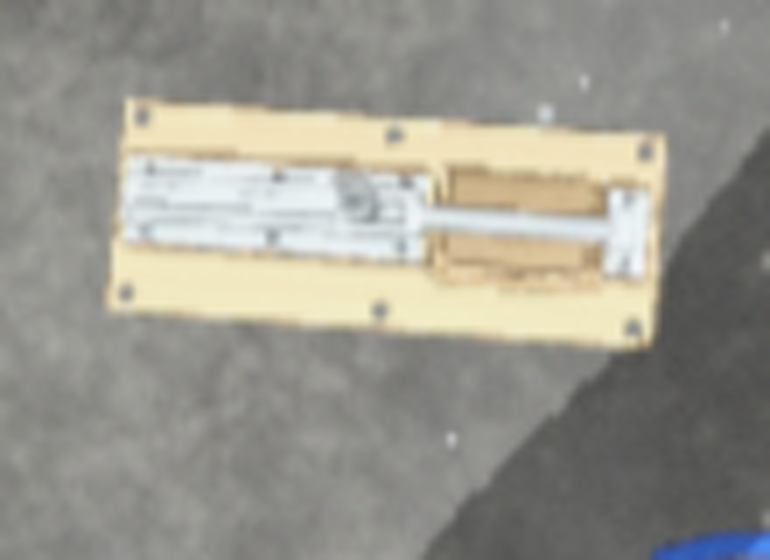

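View pics/t9f.png

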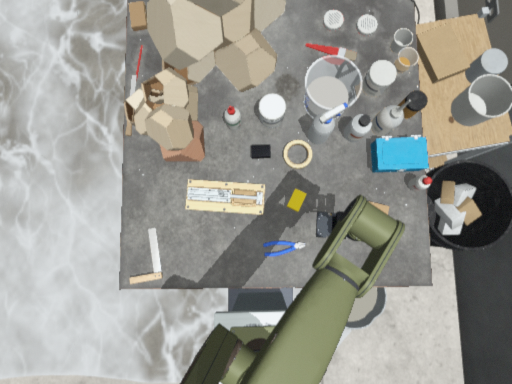

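Run:
```python
from workcell import *
print(hand_in())
```

```text
the job is handed in; nothing more can be done
None
```

The job is done and handed in at about 24 s of the allowed 69. The bolt was drawn back, the pine offcut laid flat in the pocket, and the bolt slid over it and home.

- **Bolt home:** the knob stopped moving while the push force rose from about 5 to 15.5 N, so it is against its stop. In the last top picture the knob sits at about (358, 195) in the crop, against a prediction for home of (358, 204), so it matches along the bolt. Both cameras show the bar running over the offcut into the keeper.
- **Offcut:** it went in below the lip without resistance, and its underside came down to about 8 mm above the table, which is the pocket floor. The last side picture shows it flat under the bolt.
- **Release and surroundings:** the gripper is open and well clear, with force readings near zero. Nothing else was touched. The bystanders in view look unmoved, but the arm hid the plywood cell and part of the sanding block in that last top picture.

**One disagreement:** the side camera placed the jig 1 to 2 pixels (a few mm) from where the fit to both views put it. I centred mainly on the top view and lowered the offcut in small steps while watching the force.

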